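# Build the kiln setting: props, shelf, jar, lid

### The arm

A 7-joint arm with a two-finger parallel gripper is mounted at the origin on a cart in front of the work surface, level with it; the furniture and walls round the work are solid. World frame = base frame: x ahead of the robot, y to its left, z up, the work surface at z = 0. Lengths are in m, angles in rad, forces in N, time in s.
With the tool pointing down it reaches from about 0.425 to 0.925 m from the base axis. Payload 6.8 kg.
Tool frame: the origin (TCP) lies where the fingers leave the gripper's body, on its centre line; the fingertips stand 73 mm ahead of it and the grasp point (between the pads) lies 54 mm ahead of it; z points along the fingers, y is the line along which they close (so a half turn about z gives the same grasp; the last joint's range is limited). The gripper opens to 85 mm and grips with 20 to 120 N. Pads are 22 mm wide; open, the fingers measure 114 mm over their backs; the gripper's body (76 mm by 85 mm) begins 54 mm behind the grasp point. The pads swing forward as they close: fully open they stand 13 mm farther back than shut.
Start: joints at [1.196, 0.477, 0.022, 1.555, -0.011, 1.109, -0.083], TCP at [0.178, -0.651, 0.304] pointing down, gripper open.
Joint ranges: [-2.96, 2.96], [-0.34, 2.1], [-1.41, 1.46], [0.24, 2.44], [-1.37, 4.51], [0.17, 1.92], [-2.96, 2.96]. Speed limits (rad/s): [2.39, 2.39, 3.14, 3.14, 3.14, 3.14, 3.14].

### API

Orientations are given as a rotation vector (axis times angle).
In Python, from bench import r, grab_frame, camera_info gives the robot as it stands.
- The arm moves only by the shell command python3 -m pendant FILE [OPENING] [FORCE], which reads ROWS from the file FILE. ROWS is 1 to 5 rows, one to a line, with the numbers parted by spaces; each row has 6 numbers: dx, dy, dz in a scale on which 1.0 is 0.8 m, then a rotation vector rx, ry, rz in normalised numbers (1 is 60 degrees); each row is the pose to reach, as a shift and turn from the pose commanded when the command began, along the tool's axes at that moment; what a row does not reach only later rows make up. A row lasts 1/10 s, in which the tool goes at most 0.05 m and 0.15 rad, less where a joint would pass 70% of its speed; a pose out of reach is approached as far as the arm can. OPENING is the finger opening in m, set as the command begins (- or left out keeps the last). The fingers move at their own pace and stop on an object; FORCE is the grip in N (left out, the last holds). Time passes only in rows, so rows that do not move let the fingers close. It prints the time, the measured TCP pose, the force, the opening and the grip force at its end. Input that does not fit is refused with a message, and nothing moves.
- r.get_obs(): the state, without advancing time (a new reading comes with each control period).
- grab_frame(name): name is "side" or "top"; returns (picture, depth): 400x640x3 uint8, blue, green, red; 400x640 float32, m along the optical axis (not along the pixel's ray), 0 where there is no reading.
- camera_info(name): a dict with "camera_matrix" (3x3 intrinsics, pixels), "R" (3x3) and "t" (3): a world point X has camera coordinates R X + t. Camera axes: x right, y down, z forward; pixel columns grow to the right and rows downward; lengths in m; the calibration is good to about 2 mm. A picture is of the moment at which its call begins. camera_info takes no time and is no camera call.
- r.hand_in(): hands the job in; it is judged then, once.
The state is a dict: "clock": time; "joints": joint angles; "qvel": joint speeds; "tau": joint torques, N m; "tcp_pos": TCP position; "orientation": TCP orientation; "contact_force": force on the tool from outside, world axes, zero at the start; "moment": the same for the moment, N m; "grip_width": finger opening in m; "gripper_force": force on a finger pad.
Only numpy, scipy, OpenCV 4.12 (cv2) and the standard library are available. Lean on these libraries where they do the work, as an engineer would, in place of code of your own. Each camera call takes 0.05 s, during which the arm holds its last target. There are 200 camera calls.

### The job

Set up the kiln stack on the big sandy-coloured kiln shelf: stand the two tall cream props upright on its two dark round pads, one on each, and lay the narrow shelf level across their tops, centred and in line with the big shelf. Then stand the blue jar upright at the middle of the narrow shelf, and last of all seat the blue lid on the jar. Leave the short red-brown prop and the white pot where they are, and let go of everything.

Things in the scene. Friction and masses are not known exactly. Their poses are not given: they have to be found in the camera images.
- base: big sandy-coloured kiln shelf, fixed, lies flat on the table, 115 (x) x 240 (y) x 16 mm thick. Origin: centre of its underside; x across its width, y along its length, z up. The dark pads lie on its top at y = +75 mm and -75 mm.
- pad_1: dark grey round pad, 52 mm across, 2 mm thick, fixed on the big kiln shelf, at its y = +75 mm end. Origin: centre of its underside (16 mm above the table); z up.
- pad_2: dark grey round pad like pad_1, at the y = -75 mm end of the big kiln shelf. Origin: centre of its underside; z up.
- tall_prop_1: tall cream kiln prop, loose, standing upright on the table: a round tube 40 mm across, 60 mm tall, 24 mm hole down the middle, 0.12 kg. Origin: centre of its lower end; z up along the tube. The two tall props are alike; either may stand on either pad.
- tall_prop_2: tall cream kiln prop, the same as tall_prop_1. Origin: centre of its lower end; z up.
- short_prop: short red-brown kiln prop, loose, upright: a round tube 40 mm across, 35 mm tall, 24 mm hole. Not used; to be left alone. Origin: centre of its lower end; z up.
- plank: narrow pale kiln shelf, loose, lying flat on the table: a flat slab 56 (x) x 220 (y) x 12 mm thick, 0.28 to 0.46 kg; grip it across its 56 mm width at the middle. Origin: centre of its underside; x across its width, y along its length, z up.
- jar: blue glazed open jar, loose, upright: 56 mm across, 50 mm tall, straight outer wall above a slightly narrower foot, wall 5 mm (mouth 46 mm across), 0.13 to 0.21 kg. Origin: centre of its underside; z up.
- lid: blue jar lid with a white knob, loose, knob up: a disc 58 mm across whose upper face is 12 mm above the origin, a round knob 18 mm across above it from 12 to 34 mm, and under the disc a locating boss 38 mm across and 5 mm deep that drops into the jar's mouth. Origin: centre of the boss's underside; z up. Seated on the jar, the origin is 45 mm above the jar's origin.
- white_pot: small white open plastic pot, loose, 68 mm across, 40 mm tall. Not used; to be left alone. Origin: centre of its underside; z up.
Not all that is in view belongs to the job. Leave any purple look-alike of the tall_prop_1 alone.

How it is judged:
On the way, in this order (a step that is already met when the one before it is completed fails the run):
1. both tall props stand on the pads and are released ((((horizontal distance between tall_prop_1 and pad_1 below 0.012 m and z of tall_prop_1 in the frame of pad_1 between -0.001 and 0.005 m and angle between tall_prop_1's own z axis and vertical below 0.06 rad) and (horizontal distance between tall_prop_2 and pad_2 below 0.012 m and z of tall_prop_2 in the frame of pad_2 between -0.001 and 0.005 m and angle between tall_prop_2's own z axis and vertical below 0.06 rad)) or ((horizontal distance between tall_prop_1 and pad_2 below 0.012 m and z of tall_prop_1 in the frame of pad_2 between -0.001 and 0.005 m and angle between tall_prop_1's own z axis and vertical below 0.06 rad) and (horizontal distance between tall_prop_2 and pad_1 below 0.012 m and z of tall_prop_2 in the frame of pad_1 between -0.001 and 0.005 m and angle between tall_prop_2's own z axis and vertical below 0.06 rad))) and contact force between each of tall_prop_1, tall_prop_2 and the fingers below 0.1 N and linear speed of each of tall_prop_1, tall_prop_2 below 0.02 m/s), for 0.2 s.
2. the narrow shelf lies across both props and is released ((((horizontal distance between tall_prop_1 and pad_1 below 0.012 m and z of tall_prop_1 in the frame of pad_1 between -0.001 and 0.005 m and angle between tall_prop_1's own z axis and vertical below 0.06 rad) and (horizontal distance between tall_prop_2 and pad_2 below 0.012 m and z of tall_prop_2 in the frame of pad_2 between -0.001 and 0.005 m and angle between tall_prop_2's own z axis and vertical below 0.06 rad)) or ((horizontal distance between tall_prop_1 and pad_2 below 0.012 m and z of tall_prop_1 in the frame of pad_2 between -0.001 and 0.005 m and angle between tall_prop_1's own z axis and vertical below 0.06 rad) and (horizontal distance between tall_prop_2 and pad_1 below 0.012 m and z of tall_prop_2 in the frame of pad_1 between -0.001 and 0.005 m and angle between tall_prop_2's own z axis and vertical below 0.06 rad))) and horizontal distance between plank and base below 0.015 m and angle between the y axis of plank and the y axis of base, either way round below 0.15 rad and angle between plank's own z axis and vertical below 0.04 rad and z of plank in the frame of base between 0.075 and 0.081 m and contact force between plank and the fingers below 0.1 N and linear speed of plank below 0.02 m/s), for 0.2 s.
3. the jar stands on the narrow shelf and is released ((((horizontal distance between tall_prop_1 and pad_1 below 0.012 m and z of tall_prop_1 in the frame of pad_1 between -0.001 and 0.005 m and angle between tall_prop_1's own z axis and vertical below 0.06 rad) and (horizontal distance between tall_prop_2 and pad_2 below 0.012 m and z of tall_prop_2 in the frame of pad_2 between -0.001 and 0.005 m and angle between tall_prop_2's own z axis and vertical below 0.06 rad)) or ((horizontal distance between tall_prop_1 and pad_2 below 0.012 m and z of tall_prop_1 in the frame of pad_2 between -0.001 and 0.005 m and angle between tall_prop_1's own z axis and vertical below 0.06 rad) and (horizontal distance between tall_prop_2 and pad_1 below 0.012 m and z of tall_prop_2 in the frame of pad_1 between -0.001 and 0.005 m and angle between tall_prop_2's own z axis and vertical below 0.06 rad))) and horizontal distance between plank and base below 0.015 m and angle between the y axis of plank and the y axis of base, either way round below 0.15 rad and angle between plank's own z axis and vertical below 0.04 rad and z of plank in the frame of base between 0.075 and 0.081 m and horizontal distance between jar and plank below 0.015 m and z of jar in the frame of plank between 0.009 and 0.015 m and angle between jar's own z axis and vertical below 0.06 rad and contact force between jar and the fingers below 0.1 N and linear speed of jar below 0.02 m/s), for 0.2 s.
4. the lid is seated on the jar and is released ((((horizontal distance between tall_prop_1 and pad_1 below 0.012 m and z of tall_prop_1 in the frame of pad_1 between -0.001 and 0.005 m and angle between tall_prop_1's own z axis and vertical below 0.06 rad) and (horizontal distance between tall_prop_2 and pad_2 below 0.012 m and z of tall_prop_2 in the frame of pad_2 between -0.001 and 0.005 m and angle between tall_prop_2's own z axis and vertical below 0.06 rad)) or ((horizontal distance between tall_prop_1 and pad_2 below 0.012 m and z of tall_prop_1 in the frame of pad_2 between -0.001 and 0.005 m and angle between tall_prop_1's own z axis and vertical below 0.06 rad) and (horizontal distance between tall_prop_2 and pad_1 below 0.012 m and z of tall_prop_2 in the frame of pad_1 between -0.001 and 0.005 m and angle between tall_prop_2's own z axis and vertical below 0.06 rad))) and horizontal distance between plank and base below 0.015 m and angle between the y axis of plank and the y axis of base, either way round below 0.15 rad and angle between plank's own z axis and vertical below 0.04 rad and z of plank in the frame of base between 0.075 and 0.081 m and horizontal distance between jar and plank below 0.015 m and z of jar in the frame of plank between 0.009 and 0.015 m and angle between each of jar, lid's own z axis and vertical below 0.06 rad and horizontal distance between lid and jar below 0.007 m and z of lid in the frame of jar between 0.042 and 0.048 m and contact force between lid and the fingers below 0.1 N and linear speed of lid below 0.02 m/s), for 0.2 s.
At the end, for the whole second after the job is handed in: A tall prop upright on each pad (within 12 mm); narrow shelf level on both, within 15 mm of the big shelf's centre and 0.15 rad of its direction; jar upright within 15 mm of its middle; lid seated level on the jar within 7 mm; all released and at rest (all of step 4 and contact force between each of tall_prop_1, tall_prop_2, plank, jar and the fingers below 0.1 N and linear speed of each of tall_prop_1, tall_prop_2, plank, jar below 0.02 m/s); the robot touches nothing.
It fails at once if the short red-brown prop is moved by more than 20 mm (distance of short_prop from where it was at the start of the episode above 0.02 m).
It fails at once if the white pot is moved by more than 20 mm (distance of white_pot from where it was at the start of the episode above 0.02 m).
It also fails if it takes over 126 s, if anything falls off the work surface, if the arm or the gripper's body presses on something with over 40 N, if the wrist force passes 120 N, or if a joint passes its speed limit or range.

## Working session

There is one attempt and no reset: what is moved stays moved. The work goes in short steps, Python scripts to look and compute and a shell command to move; the robot and the scene stay as the last step left them, time stands still between calls to the robot, and variables do not carry over. Pictures are saved under pics/ and viewed, at most 14 in all, crops included, and the job is handed in when it is done.

```bash
ls; mkdir -p pics; python3 - <<'E'
from bench import r, grab_frame, camera_info
import cv2,numpy as np
for n in("top","side"):
    i,d=grab_frame(n); cv2.imwrite(f"pics/{n}0.png",i); np.savez(f"{n}0.npz",i=i,d=d); print(camera_info(n))
o=r.get_obs();print(o["tcp_pos"],o["orientation"],o["joints"],o["contact_force"])
E
```

```text
pics
{'camera_matrix': array([[371.44179546,   0.        , 323.3568089 ],
       [  0.        , 371.44179546, 198.97153128],
       [  0.        ,   0.        ,   1.        ]]), 'R': array([[-0.02486479, -0.99962966, -0.01105812],
       [-0.99561162,  0.02576007, -0.08996618],
       [ 0.09021772,  0.00877261, -0.99588343]]), 't': array([0.02590819, 0.5639258 , 1.05314087])}
{'camera_matrix': array([[387.98250802,   0.        , 319.91184207],
       [  0.        , 387.98250802, 198.3507909 ],
       [  0.        ,   0.        ,   1.        ]]), 'R': array([[ 0.99909688, -0.03655806, -0.02165472],
       [-0.03789357, -0.53605921, -0.84332947],
       [ 0.01922228,  0.84338842, -0.5369604 ]]), 't': array([-0.58661492,  0.0605734 ,  1.04985148])}
[ 0.17784259 -0.65074031  0.30304421] [-3.11212727e+00 -4.17649747e-01  5.57252462e-04] [ 1.19589379  0.47771381  0.02236122  1.55630863 -0.01147872  1.10930431
 -0.08310865] [ 0.1015002  -0.22152349  0.09094654]
```

View pics/top0.png

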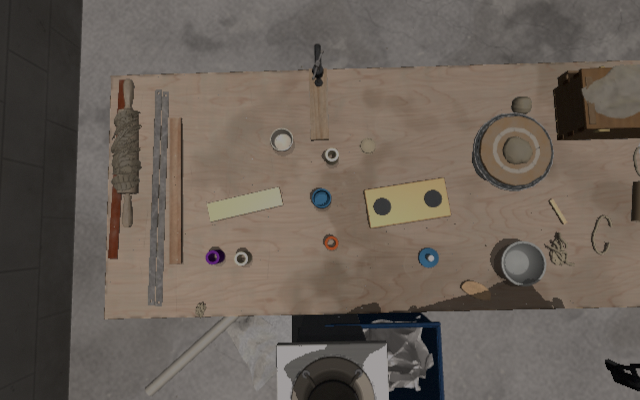

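View pics/side0.png

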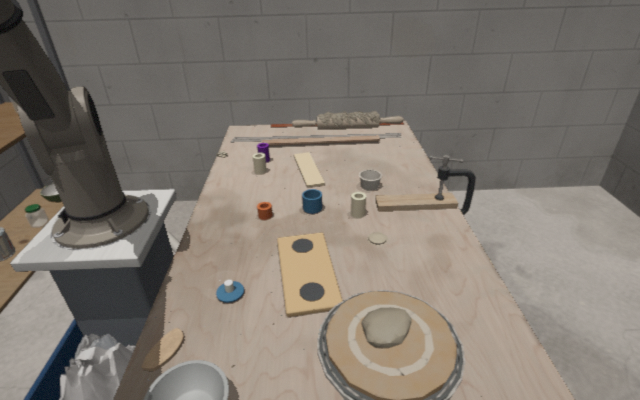

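The top view shows cream tubes at (331,156) and (241,258). The tube at (214,257) is the purple look-alike, to be left alone. The short red-brown prop is at (331,242), the white pot at (282,140), the jar at (321,198), the lid at (428,258), the plank at about (245,204) and the base at about (408,203). I'll measure these and enlarge the props.

```bash
cat > h.py <<'E'
import numpy as np,cv2
from bench import r,grab_frame,camera_info
def cloud(n,d):
    c=camera_info(n);K=c["camera_matrix"];v,u=np.mgrid[:400,:640]
    P=np.stack([(u-K[0,2])/K[0,0]*d,(v-K[1,2])/K[1,1]*d,d],-1)
    return (P-c["t"])@c["R"]
def plane(n,uv,h):
    c=camera_info(n);K=c["camera_matrix"];uv=np.atleast_2d(uv).astype(float)
    ray=np.c_[uv,np.ones(len(uv))]@np.linalg.inv(K).T@c["R"];o=-c["R"].T@c["t"]
    return (o+ray*((h-o[2])/ray[:,2:]))[:,:2]
def top_points(n,i,d,uv,w,h,tol=.008):
    """mask of window round uv with height within tol of h; biggest blob"""
    W=cloud(n,d);m=np.zeros(d.shape,np.uint8);u,v=uv
    s=np.s_[max(v-w,0):v+w,max(u-w,0):u+w]
    m[s]=((abs(W[s][...,2]-h)<tol)&(d[s]>0))
    return m,W
def circ(n,m,h):
    cs,_=cv2.findContours(m,cv2.RETR_EXTERNAL,cv2.CHAIN_APPROX_NONE);c=max(cs,key=len)
    X=plane(n,c[:,0],h); A=np.c_[2*X,np.ones(len(X))];s=np.linalg.lstsq(A,(X**2).sum(1),rcond=None)[0]
    return s[:2],2*np.sqrt(s[2]+s[:2]@s[:2])
def rect(n,m,h):
    cs,_=cv2.findContours(m,cv2.RETR_EXTERNAL,cv2.CHAIN_APPROX_NONE);c=max(cs,key=cv2.contourArea)
    (cx,cy),(a,b),t=cv2.minAreaRect((plane(n,c[:,0],h)*1000).astype(np.float32))
    if a>b: ang=t
    else: ang=t+90
    return np.round([cx,cy],1),np.round([a,b],1),(ang+90)%180-90   # long-axis angle from +x, deg
E
python3 - <<'E'
from h import *
T=np.load("top0.npz");S=np.load("side0.npz")
L=[("A",(331,156),16,.060,(358,200)),("B",(241,258),14,.060,(260,157)),("purple",(214,257),14,.06,(264,147)),("short",(331,242),14,.035,(265,207)),("jar",(321,198),16,.050,(312,195)),
 ("pot",(282,140),20,.040,(370,176)),("lid",(428,258),18,.012,(230,292)),("knob",(431,258),8,.034,(229,285))]
for n,uv,w,h,su in L:
    for cam,F,p in(("top",T,uv),("side",S,su)):
        m,W=top_points(cam,F["i"],F["d"],p,w,h,.006)
        c,D=circ(cam,m,h); z=np.median(W[...,2][m>0]); print(n,cam,m.sum(),c.round(4),"D",D.round(4),"z",z.round(4))
for n,uv,w,h in(("plank",(245,204),45,.012),("base",(408,203),50,.016)):
    hsv=cv2.cvtColor(T["i"],cv2.COLOR_BGR2HSV)
    m,W=top_points("top",T["i"],T["d"],uv,w,h,.006); 
    print(n,rect("top",m,h),hsv[uv[1],uv[0]],hsv[uv[1]+35,uv[0]], W[uv[1],uv[0]])
# pads by darkness
g=T["i"].max(2)
m=np.zeros_like(g);m[175:230,360:455]=g[175:230,360:455]<85
k,lab,st,ce=cv2.connectedComponentsWithStats(m)
for j in range(1,k):
    if st[j,4]>60: print("pad",ce[j],circ("top",(lab==j).astype(np.uint8),.018))
a=cv2.resize(T["i"][135:275,200:345],None,fx=4,fy=4,interpolation=cv2.INTER_CUBIC);cv2.imwrite("pics/crop1.png",a)
E
```

```text
A top 103 [ 0.6897 -0.0152] D 0.0375 z 0.0593
A side 100 [ 0.6873 -0.0203] D 0.0413 z 0.0591
B top 111 [0.4035 0.2445] D 0.0376 z 0.0595
B side 127 [0.4016 0.2383] D 0.0443 z 0.0588
purple top 114 [0.4089 0.3233] D 0.0378 z 0.0599
purple side 127 [0.4016 0.2383] D 0.0443 z 0.0588
short top 96 [ 0.4395 -0.0074] D 0.0367 z 0.035
short side 98 [ 0.4376 -0.012 ] D 0.041 z 0.0345
jar top 97 [0.5676 0.0173] D 0.0529 z 0.05
jar side 121 [0.5652 0.0126] D 0.0577 z 0.0483
pot top 109 [0.7427 0.1299] D 0.0653 z 0.0389
pot side 96 [0.7399 0.1261] D 0.067 z 0.0385
lid top 278 [ 0.3899 -0.2877] D 0.055 z 0.0112
lid side 395 [ 0.3892 -0.2935] D 0.052 z 0.0109
knob top 34 [ 0.3897 -0.2871] D 0.016 z 0.0333
knob side 59 [ 0.389  -0.2921] D 0.0191 z 0.0332
plank (array([558.4, 244. ]), array([ 56.4, 219.4]), -78.40046405792236) [ 26  50 159] [ 15  64 140] [0.55656557 0.24224811 0.01408574]
base (array([ 550.5, -232. ]), array([114.5, 239.8]), -82.48975324630737) [ 22  83 159] [ 13  67 125] [ 0.54700361 -0.2348971   0.01688838]
pad [432.41125541 198.10822511] (array([ 0.55943217, -0.3062691 ]), np.float64(0.047479638836542035))
pad [381.82969432 206.13973799] (array([ 0.53980145, -0.15816598]), np.float64(0.04714112132386533))
```

View pics/crop1.png

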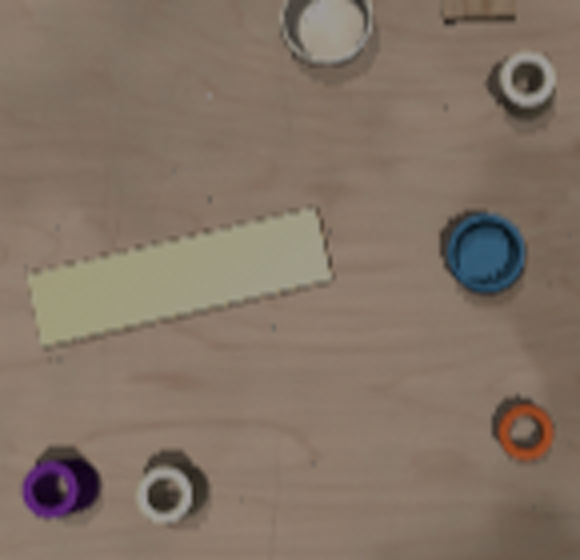

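The crop confirms two cream-white tubes at top-image (331,156) and (241,258). The tube at (214,257) is plainly purple and (331,242) is orange and shorter, so neither of those is a tall prop. Heights and diameters match the sizes given, and the pads are 149 mm apart, so I'll move now. Prop A first.

```bash
cat > plan.py <<'E'
import sys,numpy as np
from bench import r
from scipy.spatial.transform import Rotation as Ro
# plan x y z alpha(deg): tool x-axis heading alpha, tool pointing down; prints shift+turn in tool axes
o=r.get_obs();p=np.array(o["tcp_pos"]);R=Ro.from_rotvec(o["orientation"])
print("t",round(o["clock"],2),"tcp",p.round(4),"F",np.round(o["contact_force"],1),"w",round(o["grip_width"],4),"gf",round(o["gripper_force"],1),"q7",round(o["joints"][6],2))
for a in sys.argv[1:]:
    x,y,z,al=map(float,a.split(","))
    G=Ro.from_euler("z",al,degrees=True)*Ro.from_euler("x",180,degrees=True)
    d=R.inv().apply(np.array([x,y,z])-p);print(a,"->",d.round(4),(R.inv()*G).as_rotvec().round(4),"dist",np.linalg.norm(d).round(3))
E
python3 plan.py .6897,-.0155,.25,0
```

```text
t 0.1 tcp [ 0.1778 -0.6507  0.303 ] F [ 0.1 -0.2  0.1] w 0.0851 gf 0.0 q7 -0.08
.6897,-.0155,.25,0 -> [ 0.6612 -0.4777  0.0537] [-0.0016  0.0004  0.2668] dist 0.818
```

The manual's scale: shifts go in shares of 0.8 m and turns go in shares of 60 degrees. Converting my numbers, 0.2 m is 0.25, 0.16 m is 0.2, 0.267 rad is 0.255.

```bash
echo '0.05 -0.0363 0.0038 0 0 0.0477
0.1 -0.0725 0.0075 0 0 0.0955
0.15 -0.1088 0.0125 0 0 0.1432
0.2 -0.145 0.0163 0 0 0.191
0.25 -0.1813 0.02 0 0 0.255' > path.dat && python3 -m pendant path.dat; python3 plan.py .6897,-.0155,.25,0
```

```text
clock: 0.6
tcp_pos: [0.3334, -0.4567, 0.2875]
orientation: [-3.141, 0.004, 0.0]
contact_force: [0.3, -0.7, 0.4]
grip_width: 0.0855
gripper_force: 0.0
t 0.6 tcp [ 0.3334 -0.4567  0.2875] F [ 0.3 -0.7  0.4] w 0.0855 gf 0.0 q7 -0.75
.6897,-.0155,.25,0 -> [ 0.3551 -0.4421  0.0376] [-0.0004  0.0003 -0.0027] dist 0.568
```

Converted, -0.187 m is -0.2338, -0.15 m is -0.1875.

```bash
echo '0.0375 -0.0463 0.0038 0 0 0
0.075 -0.0938 0.0075 0 0 0
0.1125 -0.14 0.0125 0 0 0
0.15 -0.1875 0.015 0 0 0
0.1875 -0.2338 0.02 0 0 0' > path.dat && python3 -m pendant path.dat .06 >/dev/null;  echo '0.0375 -0.0463 0.0038 0 0 0
0.075 -0.0938 0.0075 0 0 0
0.1125 -0.14 0.0125 0 0 0
0.15 -0.1875 0.015 0 0 0
0.1875 -0.2338 0.02 0 0 0' > path.dat && python3 -m pendant path.dat >/dev/null; echo '0.0375 -0.0463 0.0038 0 0 0
0.0688 -0.085 0.0075 0 0 0
0.0688 -0.085 0.0075 0 0 0
0.0688 -0.085 0.0075 0 0 0' > path.dat && python3 -m pendant path.dat ; python3 plan.py .6897,-.0155,.25,0 .6897,-.0155,.092,0
```

```text
clock: 2.0
tcp_pos: [0.6877, -0.0153, 0.2489]
orientation: [-3.141, -0.003, 0.002]
contact_force: [-0.8, -0.1, 0.2]
grip_width: 0.0598
gripper_force: 0.0
t 2.0 tcp [ 0.6877 -0.0153  0.2489] F [-0.8 -0.1  0.2] w 0.0598 gf 0.0 q7 -1.72
.6897,-.0155,.25,0 -> [ 0.002   0.0002 -0.0011] [-0.0002  0.0016  0.0021] dist 0.002
.6897,-.0155,.092,0 -> [0.0023 0.0002 0.1569] [-0.0002  0.0016  0.0021] dist 0.157
```

Converted, 0.157 m is 0.1963, -0.001 m is -0.0013.

```bash
echo '0.0013 -0.0013 0.05 0 0 0
0.0013 -0.0013 0.1 0 0 0
0.0013 -0.0013 0.15 0 0 0
0.0013 -0.0013 0.1813 0 0 0
0.0013 -0.0013 0.1963 0 0 0' > path.dat && python3 -m pendant path.dat ; echo '0 0 0 0 0 0
0 0 0 0 0 0
0 0 0 0 0 0
0 0 0 0 0 0' > path.dat && python3 -m pendant path.dat .02 40;  python3 plan.py
```

```text
clock: 2.5
tcp_pos: [0.6864, -0.0179, 0.09]
orientation: [3.14, -0.004, -0.008]
contact_force: [-1.1, -0.8, 0.5]
grip_width: 0.06
gripper_force: 0.0
clock: 2.9
tcp_pos: [0.6895, -0.0158, 0.0945]
orientation: [3.142, -0.001, 0.004]
contact_force: [0.6, -0.1, -1.3]
grip_width: 0.0394
gripper_force: 40.3
t 2.9 tcp [ 0.6895 -0.0158  0.0945] F [ 0.6 -0.1 -1.3] w 0.0394 gf 40.3 q7 -1.76
```

Converted, 0.13 m is 0.1625, -0.09 m is -0.1125.

```bash
echo '0 0 -0.0375 0 0 0
0 0 -0.0875 0 0 0
-0.025 0.05 -0.1125 0 0 0
-0.05 0.1063 -0.1125 0 0 0
-0.075 0.1625 -0.1125 0 0 0' > path.dat && python3 -m pendant path.dat ;  python3 plan.py .5594,-.306,.185,0
```

```text
clock: 3.4
tcp_pos: [0.6289, -0.1467, 0.1852]
orientation: [3.141, 0.002, 0.006]
contact_force: [0.5, -1.1, -1.8]
grip_width: 0.0393
gripper_force: 40.7
t 3.4 tcp [ 0.6289 -0.1467  0.1852] F [ 0.5 -1.1 -1.8] w 0.0393 gf 40.7 q7 -1.54
.5594,-.306,.185,0 -> [-6.970e-02  1.592e-01  1.000e-04] [ 0.0009 -0.0037  0.0012] dist 0.174
```

Converted, 0.16 m is 0.2, 0.13 m is 0.1625.

```bash
echo '-0.025 0.05 0 0 0 0
-0.05 0.1063 0 0 0 0
-0.075 0.1625 0 0 0 0
-0.0875 0.2 0 0 0 0
-0.0875 0.2 0 0 0 0' > path.dat && python3 -m pendant path.dat ;  echo '0 0 0 0 0 0
0 0 0 0 0 0' > path.dat && python3 -m pendant path.dat;python3 plan.py .5594,-.306,.185,0 .5594,-.306,.114,0
```

```text
clock: 3.9
tcp_pos: [0.5555, -0.313, 0.1839]
orientation: [3.137, -0.015, -0.001]
contact_force: [0.8, -0.3, -0.7]
grip_width: 0.0395
gripper_force: 40.8
clock: 4.1
tcp_pos: [0.5596, -0.3039, 0.1834]
orientation: [-3.141, -0.003, -0.002]
contact_force: [0.8, 0.9, -0.4]
grip_width: 0.0395
gripper_force: 40.8
t 4.1 tcp [ 0.5596 -0.3039  0.1834] F [ 0.8  0.9 -0.4] w 0.0395 gf 40.8 q7 -1.26
.5594,-.306,.185,0 -> [-0.0002  0.0021 -0.0016] [-0.0007 -0.0012  0.0019] dist 0.003
.5594,-.306,.114,0 -> [-0.0003  0.0021  0.0694] [-0.0007 -0.0012  0.0019] dist 0.069
```

Converted, 0.064 m is 0.08, 0.062 m is 0.0775.

```bash
echo '0 0.0013 0.025 0 0 0
0 0.0013 0.05 0 0 0
0 0.0013 0.0688 0 0 0
0 0.0013 0.0775 0 0 0
0 0.0013 0.08 0 0 0' > path.dat && python3 -m pendant path.dat >/dev/null;  echo '0 0 0 0 0 0
0 0 0 0 0 0
0 0 0 0 0 0
0 0 0 0 0 0' > path.dat && python3 -m pendant path.dat;python3 plan.py .5594,-.306,.114,0
python3 - <<'E'
from h import *
for cam,uv in(("top",(433,198)),("side",(311,270))):
    i,d=grab_frame(cam);cv2.imwrite(f"pics/{cam}1.png",i);np.savez(f"{cam}1.npz",i=i,d=d)
i=cv2.imread("pics/side1.png")[200:330,230:390];cv2.imwrite("pics/c2.png",cv2.resize(i,None,fx=4,fy=4,interpolation=2))
E
```

```text
clock: 5.0
tcp_pos: [0.559, -0.3068, 0.1195]
orientation: [3.141, -0.001, 0.001]
contact_force: [0.1, 0.4, -0.9]
grip_width: 0.0396
gripper_force: 40.7
t 5.0 tcp [ 0.559  -0.3068  0.1195] F [ 0.1  0.4 -0.9] w 0.0396 gf 40.7 q7 -1.27
.5594,-.306,.114,0 -> [ 0.0004 -0.0008  0.0055] [ 0.0005 -0.0009 -0.0004] dist 0.006
```

View pics/c2.png

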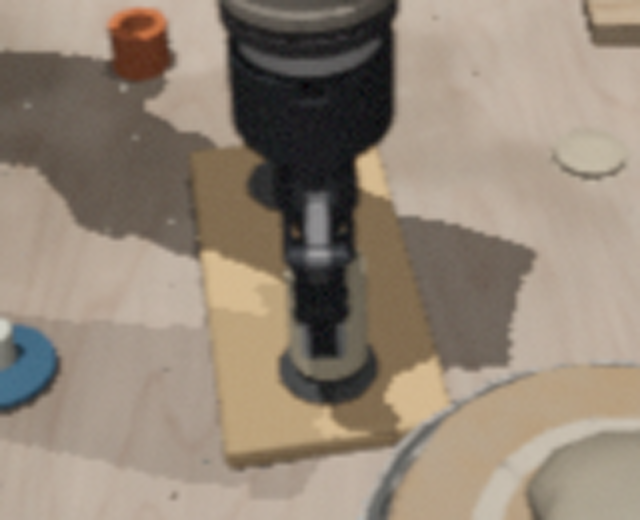

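The prop hangs centred over the front pad, at about (328,370) in the crop. I'll lower it, release and retreat.

Converted, 0.0055 m is 0.0069, 0.004 m is 0.005.

```bash
echo '0 -0.0013 0.0025 0 0 0
0 -0.0013 0.005 0 0 0
0 -0.0013 0.0069 0 0 0
0 -0.0013 0.0069 0 0 0
0 -0.0013 0.0069 0 0 0' > path.dat && python3 -m pendant path.dat;python3 plan.py .5594,-.306,.114,0
```

```text
clock: 5.6
tcp_pos: [0.5586, -0.3056, 0.1133]
orientation: [-3.142, 0.0, 0.0]
contact_force: [0.0, 0.2, -1.6]
grip_width: 0.0399
gripper_force: 40.7
t 5.6 tcp [ 0.5586 -0.3056  0.1133] F [ 0.   0.2 -1.6] w 0.0399 gf 40.7 q7 -1.27
.5594,-.306,.114,0 -> [ 0.0008  0.0004 -0.0007] [-0.0001  0.0002 -0.0003] dist 0.001
```

Converted, 0.001 m is 0.0013.

```bash
echo '0 0 0.0013 0 0 0
0 0 0.0013 0 0 0
0 0 0.0013 0 0 0' > path.dat && python3 -m pendant path.dat|grep -E 'tcp|cont';echo '0 0 0.0013 0 0 0
0 0 0.0013 0 0 0
0 0 0.0013 0 0 0' > path.dat && python3 -m pendant path.dat|grep -E 'tcp|cont'; echo '0 0 0.0013 0 0 0
0 0 0.0013 0 0 0
0 0 0.0013 0 0 0' > path.dat && python3 -m pendant path.dat|grep -E 'tcp|cont'
```

```text
tcp_pos: [0.5587, -0.3056, 0.1124]
contact_force: [-1.1, 0.5, -0.8]
tcp_pos: [0.5587, -0.3056, 0.1114]
contact_force: [1.3, 0.8, -1.4]
tcp_pos: [0.5589, -0.3056, 0.1109]
contact_force: [-2.5, 1.0, 5.3]
```

Converted, -0.12 m is -0.15, -0.06 m is -0.075.

```bash
echo '0 0 0 0 0 0
0 0 0 0 0 0
0 0 0 0 0 0' > path.dat && python3 -m pendant path.dat .06;echo '0 0 -0.025 0 0 0
0 0 -0.075 0 0 0
0 0 -0.125 0 0 0
0 0 -0.15 0 0 0
0 0 -0.15 0 0 0' > path.dat && python3 -m pendant path.dat>/dev/null;python3 plan.py .4035,.2435,.23,90
```

```text
clock: 6.8
tcp_pos: [0.5587, -0.3056, 0.1102]
orientation: [-3.142, 0.0, 0.0]
contact_force: [0.1, 0.2, -0.1]
grip_width: 0.0601
gripper_force: 0.0
t 7.3 tcp [ 0.5604 -0.3064  0.2342] F [ 0.1 -0.  -0. ] w 0.0603 gf 0.0 q7 -1.25
.4035,.2435,.23,90 -> [-0.1572 -0.5498  0.0016] [ 0.0072 -0.0026 -1.5712] dist 0.572
```

Converted, -0.23 m is -0.2875, -0.065 m is -0.0813, -0.7 rad is -0.6685.

```bash
echo '-0.0163 -0.0575 0 0 0 -0.1337
-0.0325 -0.115 0 0 0 -0.2674
-0.0488 -0.1725 0 0 0 -0.4011
-0.065 -0.225 0 0 0 -0.5348
-0.0813 -0.2875 0 0 0 -0.6685' > path.dat && python3 -m pendant path.dat>/dev/null;python3 plan.py .4035,.2435,.23,90
```

```text
t 7.8 tcp [ 0.4928 -0.0762  0.2294] F [1.  1.2 0.3] w 0.06 gf 0.0 q7 -0.99
.4035,.2435,.23,90 -> [ 0.139  -0.3015 -0.0006] [-1.200e-03  8.000e-04 -8.664e-01] dist 0.332
```

Converted, -0.215 m is -0.2688, -0.172 m is -0.215, -0.7 rad is -0.6685.

```bash
echo '0.025 -0.0538 0 0 0 -0.1337
0.05 -0.1075 0 0 0 -0.2674
0.075 -0.1625 0 0 0 -0.4011
0.1 -0.215 0 0 0 -0.5348
0.125 -0.2688 0 0 0 -0.6685' > path.dat && python3 -m pendant path.dat>/dev/null;python3 plan.py .4035,.2435,.23,90
```

```text
t 8.3 tcp [0.431  0.153  0.2296] F [ 1.3  0.8 -0.4] w 0.0601 gf 0.0 q7 -0.86
.4035,.2435,.23,90 -> [ 0.0847 -0.042  -0.0003] [-0.001   0.0003 -0.1655] dist 0.095
```

Converted, 0.084 m is 0.105, 0.08 m is 0.1, -0.166 rad is -0.1585.

```bash
echo '0.05 -0.025 0 0 0 -0.1337
0.1 -0.05 0 0 0 -0.1585
0.105 -0.0525 0 0 0 -0.1585
0.105 -0.0525 0 0 0 -0.1585
0.105 -0.0525 0 0 0 -0.1585' > path.dat && python3 -m pendant path.dat>/dev/null;python3 plan.py .4035,.2435,.093,90
```

```text
t 8.8 tcp [0.4052 0.2402 0.2296] F [ 0.8 -0.9  0.2] w 0.06 gf 0.0 q7 -0.94
.4035,.2435,.093,90 -> [ 0.0035 -0.0015  0.1366] [-0.0013  0.0013 -0.0065] dist 0.137
```

Converted, 0.137 m is 0.1713, 0.13 m is 0.1625.

```bash
echo '0.0038 -0.0013 0.05 0 0 0
0.0038 -0.0013 0.1 0 0 0
0.0038 -0.0013 0.1375 0 0 0
0.0038 -0.0013 0.1625 0 0 0
0.0038 -0.0013 0.1713 0 0 0' > path.dat && python3 -m pendant path.dat>/dev/null;echo '0 0 0 0 0 0
0 0 0 0 0 0
0 0 0 0 0 0
0 0 0 0 0 0' > path.dat && python3 -m pendant path.dat; python3 plan.py .4035,.2435,.093,90
```

```text
clock: 9.7
tcp_pos: [0.4047, 0.2448, 0.0944]
orientation: [2.227, 2.215, 0.003]
contact_force: [-0.2, -0.4, -0.1]
grip_width: 0.0602
gripper_force: 0.0
t 9.7 tcp [0.4047 0.2448 0.0944] F [-0.2 -0.4 -0.1] w 0.0602 gf 0.0 q7 -1.17
.4035,.2435,.093,90 -> [-0.0013 -0.0012  0.0013] [ 0.0017 -0.0008 -0.0054] dist 0.002
```

Converted, -0.11 m is -0.1375, -0.1 m is -0.125.

```bash
echo '0 0 0 0 0 0
0 0 0 0 0 0
0 0 0 0 0 0
0 0 0 0 0 0' > path.dat && python3 -m pendant path.dat .02 40;python3 plan.py;echo '0 0 -0.0375 0 0 0
0 0 -0.0875 0 0 0
0 0 -0.125 0 0 0
0 0 -0.1375 0 0 0
0 0 -0.1375 0 0 0' > path.dat && python3 -m pendant path.dat>/dev/null; python3 plan.py .5398,-.158,.2,90
```

```text
clock: 10.1
tcp_pos: [0.4043, 0.2448, 0.0941]
orientation: [2.226, 2.216, 0.001]
contact_force: [-1.1, -1.0, 7.6]
grip_width: 0.0396
gripper_force: 39.4
t 10.1 tcp [0.4043 0.2448 0.0941] F [-1.1 -1.   7.6] w 0.0396 gf 39.4 q7 -1.17
t 10.6 tcp [0.4047 0.2448 0.2044] F [ 0.8 -0.2 -1.8] w 0.0394 gf 40.9 q7 -0.99
.5398,-.158,.2,90 -> [-0.402   0.1373  0.0045] [ 0.0027 -0.0008 -0.0055] dist 0.425
```

Converted, -0.225 m is -0.2813, -0.18 m is -0.225.

```bash
echo '-0.0563 0.0194 0 0 0 0
-0.1125 0.0388 0 0 0 0
-0.1688 0.0581 0 0 0 0
-0.225 0.0775 0 0 0 0
-0.2813 0.0969 0 0 0 0' > path.dat && python3 -m pendant path.dat>/dev/null;echo '-0.0563 0.0194 0 0 0 0
-0.1125 0.0388 0 0 0 0
-0.1625 0.0563 0 0 0 0
-0.2 0.0681 0 0 0 0
-0.2213 0.075 0.005 0 0 0' > path.dat && python3 -m pendant path.dat>/dev/null;echo '0 0 0.0375 0 0 0
0 0 0.0625 0 0 0
0 0 0.0813 0 0 0
0 0 0.0913 0 0 0
0 0 0.0938 0 0 0' > path.dat && python3 -m pendant path.dat>/dev/null;echo '0 0 0 0 0 0
0 0 0 0 0 0
0 0 0 0 0 0
0 0 0 0 0 0' > path.dat && python3 -m pendant path.dat; python3 plan.py .5398,-.158,.117,90
```

```text
clock: 12.5
tcp_pos: [0.5399, -0.1582, 0.125]
orientation: [2.226, 2.215, 0.001]
contact_force: [0.1, 0.2, -1.4]
grip_width: 0.0396
gripper_force: 40.8
t 12.5 tcp [ 0.5399 -0.1582  0.125 ] F [ 0.1  0.2 -1.4] w 0.0396 gf 40.8 q7 -0.18
.5398,-.158,.117,90 -> [ 0.0002 -0.0001  0.008 ] [ 0.0011  0.0005 -0.0051] dist 0.008
```

Converted, 0.011 m is 0.0138, 0.008 m is 0.01.

```bash
echo '0 0 0.005 0 0 0
0 0 0.01 0 0 0
0 0 0.0138 0 0 0
0 0 0.0138 0 0 0
0 0 0.0138 0 0 0' > path.dat && python3 -m pendant path.dat|grep -E 'tcp|cont';for k in 1; do echo '0 0 0.0013 0 0 0
0 0 0.0013 0 0 0
0 0 0.0013 0 0 0' > path.dat && python3 -m pendant path.dat|grep -E 'tcp|cont';done; echo '0 0 0.0013 0 0 0
0 0 0.0013 0 0 0
0 0 0.0013 0 0 0' > path.dat && python3 -m pendant path.dat|grep -E 'tcp|cont'
```

```text
tcp_pos: [0.5395, -0.158, 0.1132]
contact_force: [-0.2, 0.1, -1.1]
tcp_pos: [0.5397, -0.1581, 0.1125]
contact_force: [0.3, 1.1, -2.5]
tcp_pos: [0.5397, -0.1581, 0.1122]
contact_force: [-2.4, 0.6, 6.3]
```

Converted, 0.25 m is 0.3125, 0.2 m is 0.25, -0.15 rad is -0.1432.

```bash
echo '0 0 0 0 0 0
0 0 0 0 0 0
0 0 0 0 0 0' > path.dat && python3 -m pendant path.dat .06;echo '0 0 -0.025 0 0 0
0 0 -0.075 0 0 0
0 0 -0.125 0 0 0
0 0 -0.15 0 0 0
0 0 -0.15 0 0 0' > path.dat && python3 -m pendant path.dat .085 >/dev/null;echo '0.0625 0 0 0 0 0
0.125 0 0 0 0 0
0.1875 0 0 0 0 0
0.25 0 0 0 0 -0.0764
0.3125 0 0 0 0 -0.1432' > path.dat && python3 -m pendant path.dat>/dev/null; python3 plan.py .5584,.244,.2,101.6
python3 - <<'E'
from h import *
i,d=grab_frame("top");cv2.imwrite("pics/top2.png",i)
for uv in((381,203),(432,194)):
    m,W=top_points("top",i,d,uv,16,.078,.008);print(circ("top",m,.078),m.sum(),np.median(W[...,2][m>0]))
i,d=grab_frame("side");cv2.imwrite("pics/side2.png",i)
for uv in((302,228),(311,273)):
    m,W=top_points("side",i,d,uv,18,.078,.006);print(circ("side",m,.078),m.sum(),np.median(W[...,2][m>0]))
E
```

```text
clock: 13.9
tcp_pos: [0.5397, -0.1581, 0.1114]
orientation: [2.227, 2.216, 0.0]
contact_force: [0.1, 0.3, -0.1]
grip_width: 0.0604
gripper_force: 0.0
t 14.9 tcp [0.5401 0.0936 0.2304] F [0.9 0.7 0.6] w 0.085 gf 0.0 q7 -0.44
.5584,.244,.2,101.6 -> [0.1461 0.0403 0.0303] [-0.0012  0.0002 -0.0547] dist 0.155
(array([ 0.53985727, -0.15692758]), np.float64(0.03726949041864048)) 111 0.07756752318673578
(array([ 0.56124456, -0.3044054 ]), np.float64(0.03790219996761929)) 115 0.07793547695165204
(array([ 0.53749108, -0.1619683 ]), np.float64(0.0404407662455369)) 137 0.07692394144849948
(array([ 0.55934935, -0.30883951]), np.float64(0.04077338084784156)) 199 0.07737729727202193
```

View pics/side2.png

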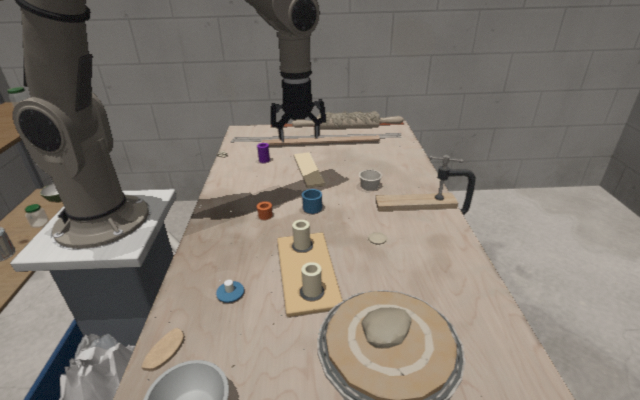

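Both props stand on their pads, at (302,236) and (312,281) in the side view, about 2 mm off by the top view. Next is the plank.

Converted, 0.146 m is 0.1825, 0.12 m is 0.15, -0.055 rad is -0.0525.

```bash
echo '0.05 0.0125 0 0 0 -0.0525
0.1 0.025 0 0 0 -0.0525
0.15 0.0375 0 0 0 -0.0525
0.1825 0.05 0.025 0 0 -0.0525
0.1825 0.05 0.0375 0 0 -0.0525' > path.dat && python3 -m pendant path.dat .075 >/dev/null;echo '0 0 0.05 0 0 0
0 0 0.1 0 0 0
0 0 0.125 0 0 0
0 0 0.1338 0 0 0
0 0 0.1375 0 0 0' > path.dat && python3 -m pendant path.dat>/dev/null; echo '0 0 0 0 0 0
0 0 0 0 0 0
0 0 0 0 0 0
0 0 0 0 0 0' > path.dat && python3 -m pendant path.dat;python3 plan.py .5584,.2435,.075,101.6
```

```text
clock: 16.4
tcp_pos: [0.5598, 0.2423, 0.0923]
orientation: [1.988, 2.431, 0.002]
contact_force: [-0.2, -0.2, -0.4]
grip_width: 0.0747
gripper_force: 0.0
t 16.4 tcp [0.5598 0.2423 0.0923] F [-0.2 -0.2 -0.4] w 0.0747 gf 0.0 q7 -0.75
.5584,.2435,.075,101.6 -> [ 0.0014 -0.0012  0.0173] [ 0.0015 -0.0002 -0.0027] dist 0.017
```

Converted, 0.018 m is 0.0225, 0.012 m is 0.015.

```bash
echo '0.0013 -0.0013 0.0075 0 0 0
0.0013 -0.0013 0.015 0 0 0
0.0013 -0.0013 0.0225 0 0 0
0.0013 -0.0013 0.0225 0 0 0
0.0013 -0.0013 0.0225 0 0 0' > path.dat && python3 -m pendant path.dat|grep -E 'tcp|cont'; echo '0 0 0 0 0 0
0 0 0 0 0 0
0 0 0 0 0 0
0 0 0 0 0 0' > path.dat && python3 -m pendant path.dat .04 70;python3 plan.py
```

```text
tcp_pos: [0.558, 0.2429, 0.073]
contact_force: [-0.4, 0.1, -0.6]
clock: 17.3
tcp_pos: [0.5586, 0.2432, 0.0743]
orientation: [1.988, 2.432, 0.002]
contact_force: [-1.0, -1.0, 5.2]
grip_width: 0.0537
gripper_force: 73.9
t 17.3 tcp [0.5586 0.2432 0.0743] F [-1.  -1.   5.2] w 0.0537 gf 73.9 q7 -0.77
```

Converted, -0.04 m is -0.05, -0.03 m is -0.0375.

```bash
echo '0 0 -0.0063 0 0 0
0 0 -0.0188 0 0 0
0 0 -0.0375 0 0 0
0 0 -0.05 0 0 0
0 0 -0.05 0 0 0' > path.dat && python3 -m pendant path.dat;echo '0 0 0 0 0 0
0 0 0 0 0 0
0 0 0 0 0 0' > path.dat && python3 -m pendant path.dat; python3 - <<'E'
from h import *
i,d=grab_frame("side");W=cloud("side",d)
hsv=cv2.cvtColor(i,cv2.COLOR_BGR2HSV)
cv2.imwrite("pics/c3.png",cv2.resize(i[100:220,240:390],None,fx=4,fy=4,interpolation=2))
i,d=grab_frame("top");W=cloud("top",d);m=np.zeros((400,640),bool);m[185:225,200:290]=1
m&=(W[...,2]>.025)&(W[...,2]<.075);m[:, 232:262]=0;P=W[m]
A=np.c_[P[:,:2],np.ones(len(P))];print(np.linalg.lstsq(A,P[:,2],rcond=None)[0],len(P),P[:,1].min(),P[:,1].max(),P[:,2].mean())
E
```

```text
clock: 17.8
tcp_pos: [0.5592, 0.2436, 0.1157]
orientation: [1.988, 2.431, 0.005]
contact_force: [0.7, 0.9, -4.1]
grip_width: 0.0537
gripper_force: 74.8
clock: 18.1
tcp_pos: [0.5579, 0.2427, 0.1128]
orientation: [-1.988, -2.432, 0.002]
contact_force: [0.4, -0.9, -4.3]
grip_width: 0.0538
gripper_force: 74.8
[-0.00072153  0.00987584  0.04907611] 364 0.13172577222500206 0.18659627860756112 0.050251910645435285
```

View pics/c3.png

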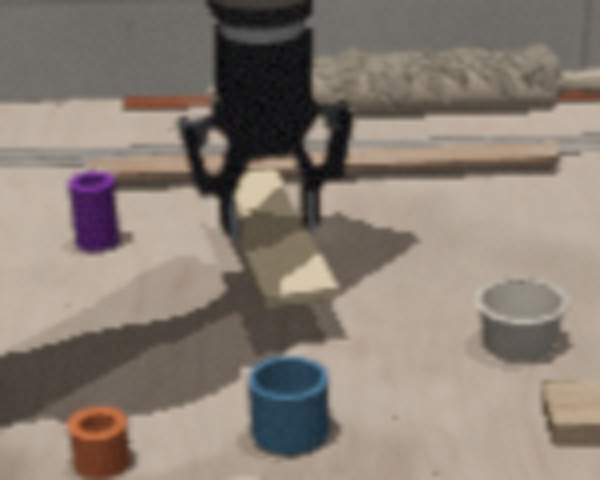

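The plank is held level in the gripper, at about (285,235) in the crop. I'll raise it, carry it over and turn it into line.

Converted, -0.1 m is -0.125, -0.09 m is -0.1125.

```bash
echo '0 0 -0.0375 0 0 0
0 0 -0.075 0 0 0
0 0 -0.1125 0 0 0
0 0 -0.125 0 0 0
0 0 -0.125 0 0 0' > path.dat && python3 -m pendant path.dat>/dev/null; python3 plan.py .55,-.2315,.21,97.5
```

```text
t 18.7 tcp [0.5588 0.2433 0.2145] F [ 0.1 -0.5 -4.2] w 0.0534 gf 76.3 q7 -0.65
.55,-.2315,.21,97.5 -> [-0.4637 -0.1029  0.004 ] [ 0.0027 -0.0005  0.0689] dist 0.475
```

Converted, -0.2 m is -0.25, -0.16 m is -0.2.

```bash
echo '-0.05 -0.0113 0 0 0 0
-0.1 -0.0225 0 0 0 0
-0.15 -0.0338 0 0 0 0
-0.2 -0.045 0 0 0 0
-0.25 -0.0563 0 0 0 0' > path.dat && python3 -m pendant path.dat>/dev/null;echo '-0.05 -0.0113 0 0 0 0
-0.1 -0.0225 0 0 0 0
-0.15 -0.0338 0 0 0 0
-0.2 -0.045 0 0 0 0
-0.25 -0.0563 0 0 0 0' > path.dat && python3 -m pendant path.dat>/dev/null;echo '-0.0375 -0.0075 0 0 0 0.0286
-0.0625 -0.0125 0 0 0 0.0573
-0.08 -0.0163 0 0 0 0.0659
-0.08 -0.0163 0 0 0 0.0659
-0.08 -0.0163 0 0 0 0.0659' > path.dat && python3 -m pendant path.dat>/dev/null;echo '0 0 0 0 0 0
0 0 0 0 0 0
0 0 0 0 0 0' > path.dat && python3 -m pendant path.dat >/dev/null; python3 plan.py .55,-.2315,.162,97.5
```

```text
t 20.5 tcp [ 0.5496 -0.2312  0.2136] F [ 0.1 -0.2 -4.5] w 0.0534 gf 76.2 q7 0.13
.55,-.2315,.162,97.5 -> [-0.0004  0.0003  0.0516] [ 0.0002 -0.0001  0.0018] dist 0.052
```

Next I lower to about 8 mm above the props and check alignment and level from above before contact.

Converted, 0.052 m is 0.065, 0.045 m is 0.0563.

```bash
echo '0 0 0.025 0 0 0
0 0 0.0438 0 0 0
0 0 0.0563 0 0 0
0 0 0.065 0 0 0
0 0 0.065 0 0 0' > path.dat && python3 -m pendant path.dat>/dev/null;echo '0 0 0 0 0 0
0 0 0 0 0 0
0 0 0 0 0 0' > path.dat && python3 -m pendant path.dat >/dev/null; python3 plan.py .55,-.2315,.152,97.5
python3 - <<'E'
from h import *
i,d=grab_frame("top");cv2.imwrite("pics/top3.png",i);W=cloud("top",d);m=np.zeros((400,640),bool);m[160:240,350:470]=1
m&=(W[...,2]>.085)&(W[...,2]<.112)
k,lab,st,ce=cv2.connectedComponentsWithStats(m.astype(np.uint8))
for j in range(1,k):
  if st[j,4]>40:
    P=W[lab==j];print(st[j],P.mean(0).round(4)); A=np.c_[P[:,:2],np.ones(len(P))];print(np.linalg.lstsq(A,P[:,2],rcond=None)[0].round(4))
print(rect("top",m.astype(np.uint8),.1))
h=cv2.convexHull(np.argwhere(m)[:,::-1].astype(np.float32))[:,0]
print(cv2.minAreaRect((plane("top",h,.098)*1000).astype(np.float32)))
i,_=grab_frame("side");cv2.imwrite("pics/c4.png",cv2.resize(i[180:330,220:400],None,fx=4,fy=4,interpolation=2))
E
```

```text
t 21.3 tcp [ 0.5498 -0.2323  0.1621] F [-0.5 -1.  -4.5] w 0.0537 gf 76.2 q7 0.09
.55,-.2315,.152,97.5 -> [0.0008 0.0003 0.0101] [0.001  0.0006 0.    ] dist 0.01
[371 185  44  32 830] [ 0.5418 -0.1738  0.0997]
[ 0.0056 -0.0051  0.0958]
(array([ 544.5, -173.8]), array([ 73. , 109.3]), -80.41895484924316)
((541.565185546875, -174.69725036621094), (79.45036315917969, 109.48503112792969), 9.581042289733887)
```

View pics/c4.png

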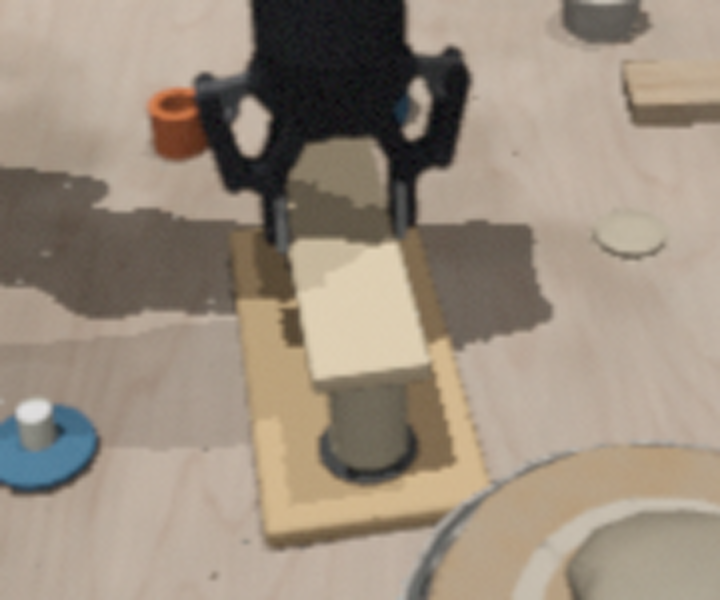

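The plank hangs level and in line over the props, with the near end at about (370,370) in the crop. I'll lower it to contact.

Converted, 0.007 m is 0.0088, 0.005 m is 0.0063.

```bash
echo '0.0013 0 0.0038 0 0 0
0.0013 0 0.0063 0 0 0
0.0013 0 0.0088 0 0 0
0.0013 0 0.0088 0 0 0
0.0013 0 0.0088 0 0 0' > path.dat && python3 -m pendant path.dat|grep -E 'tcp|cont'; echo '0 0 0.0013 0 0 0
0 0 0.0013 0 0 0
0 0 0.0013 0 0 0' > path.dat && python3 -m pendant path.dat|grep -E 'tcp|cont'; echo '0 0 0.0013 0 0 0
0 0 0.0013 0 0 0
0 0 0.0013 0 0 0' > path.dat && python3 -m pendant path.dat|grep -E 'tcp|cont'
```

```text
tcp_pos: [0.5492, -0.2312, 0.1543]
contact_force: [-0.3, 0.0, -3.8]
tcp_pos: [0.5493, -0.2313, 0.1534]
contact_force: [-0.4, -0.5, -3.7]
tcp_pos: [0.5493, -0.2312, 0.1524]
contact_force: [1.2, -0.1, -3.9]
```

```bash
echo '0 0 0.0013 0 0 0
0 0 0.0013 0 0 0
0 0 0.0013 0 0 0' > path.dat && python3 -m pendant path.dat|grep -E 'tcp|cont'; echo '0 0 0.0009 0 0 0
0 0 0.0009 0 0 0
0 0 0.0009 0 0 0' > path.dat && python3 -m pendant path.dat|grep -E 'tcp|cont'
```

```text
tcp_pos: [0.5494, -0.2312, 0.1523]
contact_force: [-3.1, 0.7, 5.4]
tcp_pos: [0.5494, -0.2312, 0.1523]
contact_force: [-5.4, 2.0, 11.5]
```

Converted, -0.001 m is -0.0013.

```bash
echo '0 0 -0.0013 0 0 0
0 0 -0.0013 0 0 0
0 0 -0.0013 0 0 0
0 0 -0.0013 0 0 0' > path.dat && python3 -m pendant path.dat .08;echo '0 0 -0.0125 0 0 0
0 0 -0.05 0 0 0
0 0 -0.1 0 0 0
0 0 -0.125 0 0 0
0 0 -0.125 0 0 0' > path.dat && python3 -m pendant path.dat >/dev/null; python3 plan.py .5672,.0165,.25,97.5
```

```text
clock: 23.5
tcp_pos: [0.5494, -0.2313, 0.1516]
orientation: [2.071, 2.362, 0.0]
contact_force: [-0.1, -0.1, -0.8]
grip_width: 0.0801
gripper_force: 0.0
t 24.0 tcp [ 0.5512 -0.2315  0.256 ] F [-0.9  0.1  0.4] w 0.0803 gf 0.0 q7 0.16
.5672,.0165,.25,97.5 -> [0.2438 0.0482 0.0054] [0.0061 0.0034 0.    ] dist 0.249
```

Converted, 0.23 m is 0.2875, 0.195 m is 0.2438.

```bash
echo '0.0613 0.0125 0 0 0 0
0.1213 0.0238 0 0 0 0
0.1825 0.0363 0 0 0 0
0.2438 0.0488 0 0 0 0
0.2875 0.0575 0 0 0 0' > path.dat && python3 -m pendant path.dat>/dev/null;echo '0.0175 0.0025 0 0 0 0
0.0175 0.0025 0 0 0 0
0.0175 0.0025 0 0 0 0' > path.dat && python3 -m pendant path.dat >/dev/null; python3 plan.py .5672,.0165,.085,97.5
python3 - <<'E'
from h import *
i,d=grab_frame("top");cv2.imwrite("pics/top4.png",i);np.savez("top4.npz",i=i,d=d)
m,W=top_points("top",i,d,(408,200),50,.090,.006);P=W[m>0];print("plank",rect("top",m,.09),P[:,2].mean()); A=np.c_[P[:,:2],np.ones(len(P))];print(np.linalg.lstsq(A,P[:,2],rcond=None)[0].round(4))
E
```

```text
t 24.8 tcp [0.5648 0.0152 0.2512] F [-0.5 -1.   0.4] w 0.08 gf 0.0 q7 -0.29
.5672,.0165,.085,97.5 -> [0.0011 0.0027 0.1662] [-0.0012  0.001  -0.0012] dist 0.166
plank (array([ 549.2, -228.8]), array([ 55.9, 220.1]), -82.29562377929688) 0.09006276231188828
[0.0017 0.0003 0.0892]
```

The plank is level, with its top at 90 mm, about 3 mm off centre and 0.2° off line. Now the jar.

Converted, 0.167 m is 0.2088, 0.16 m is 0.2.

```bash
echo '0.0013 0.0025 0.0625 0 0 0
0.0013 0.0025 0.125 0 0 0
0.0013 0.0025 0.175 0 0 0
0.0013 0.0025 0.2 0 0 0
0.0013 0.0025 0.2088 0 0 0' > path.dat && python3 -m pendant path.dat>/dev/null;echo '0 0 0 0 0 0
0 0 0 0 0 0
0 0 0 0 0 0' > path.dat && python3 -m pendant path.dat >/dev/null; python3 plan.py .5672,.0165,.085,97.5;echo '0 0 0 0 0 0
0 0 0 0 0 0
0 0 0 0 0 0
0 0 0 0 0 0' > path.dat && python3 -m pendant path.dat .04 50;echo '0 0 -0.0375 0 0 0
0 0 -0.0875 0 0 0
0 0 -0.1375 0 0 0
0 0 -0.1875 0 0 0
0 0 -0.2 0 0 0' > path.dat && python3 -m pendant path.dat ;echo '0 0 0 0 0 0
0 0 0 0 0 0
0 0 0 0 0 0' > path.dat && python3 -m pendant path.dat >/dev/null;python3 plan.py .5495,-.23,.245,97.5
python3 - <<'E'
from h import *
i,d=grab_frame("side");cv2.imwrite("pics/c5.png",cv2.resize(i[80:230,220:420],None,fx=3,fy=3,interpolation=2))
E
```

```text
t 25.65 tcp [0.5679 0.0178 0.0862] F [-0.4  1.   0.4] w 0.0799 gf 0.0 q7 -0.46
.5672,.0165,.085,97.5 -> [-0.0012 -0.0009  0.0012] [ 0.0027  0.0004 -0.0007] dist 0.002
clock: 26.05
tcp_pos: [0.5675, 0.0182, 0.086]
orientation: [2.07, 2.361, 0.001]
contact_force: [-1.8, -1.7, 7.1]
grip_width: 0.0549
gripper_force: 52.1
clock: 26.55
tcp_pos: [0.5686, 0.0189, 0.2494]
orientation: [2.068, 2.358, 0.008]
contact_force: [1.3, 1.4, -1.4]
grip_width: 0.0548
gripper_force: 54.1
t 26.85 tcp [0.5657 0.0178 0.2427] F [ 0.6 -0.4 -2.8] w 0.0547 gf 54.0 q7 -0.31
.5495,-.23,.245,97.5 -> [-0.2436 -0.0485 -0.0022] [-0.0036 -0.0002  0.0002] dist 0.248
```

View pics/c5.png

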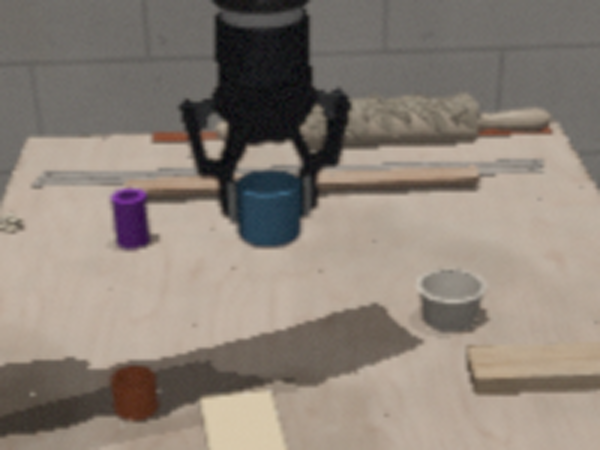

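The jar is upright in the fingers, at (268,208) in the crop. I'll carry it over and lower it.

The manual's scale: shifts go in shares of 0.8 m and turns go in shares of 60 degrees. Converting my numbers, -0.22 m is -0.275, -0.09 m is -0.1125.

```bash
echo '-0.0563 -0.0113 0 0 0 0
-0.1125 -0.0225 0 0 0 0
-0.1688 -0.0338 0 0 0 0
-0.225 -0.045 0 0 0 0
-0.275 -0.055 0 0 0 0' > path.dat && python3 -m pendant path.dat>/dev/null;echo '-0.0188 -0.0038 0 0 0 0
-0.0288 -0.005 0 0 0 0
-0.0288 -0.005 0.025 0 0 0
-0.0288 -0.005 0.05 0 0 0
-0.0288 -0.005 0.0625 0 0 0' > path.dat && python3 -m pendant path.dat>/dev/null;echo '0 0 0.0063 0 0 0
0 0 0.0125 0 0 0
0 0 0.0125 0 0 0
0 0 0.0125 0 0 0' > path.dat && python3 -m pendant path.dat >/dev/null;python3 plan.py .5495,-.23,.177,97.5
```

```text
t 28.3 tcp [ 0.5514 -0.2289  0.1853] F [ 0.4 -0.2 -1.1] w 0.055 gf 53.9 q7 0.1
.5495,-.23,.177,97.5 -> [-0.0008 -0.002   0.0083] [0.0008 0.0004 0.0003] dist 0.009
```

Converted, 0.008 m is 0.01, 0.006 m is 0.0075.

```bash
echo '0 -0.0013 0.0038 0 0 0
0 -0.0025 0.0075 0 0 0
-0.0013 -0.0025 0.01 0 0 0
-0.0013 -0.0025 0.01 0 0 0
-0.0013 -0.0025 0.01 0 0 0' > path.dat && python3 -m pendant path.dat|grep -E 'tcp|cont'; echo '0 0 0.0013 0 0 0
0 0 0.0013 0 0 0
0 0 0.0013 0 0 0' > path.dat && python3 -m pendant path.dat|grep -E 'tcp|cont'; echo '0 0 0.0013 0 0 0
0 0 0.0013 0 0 0
0 0 0.0013 0 0 0' > path.dat && python3 -m pendant path.dat|grep -E 'tcp|cont'
```

```text
tcp_pos: [0.5491, -0.2304, 0.1767]
contact_force: [1.4, -0.2, -2.1]
tcp_pos: [0.5494, -0.2303, 0.176]
contact_force: [-0.7, 0.2, 2.0]
tcp_pos: [0.5495, -0.2302, 0.176]
contact_force: [-2.9, 0.6, 9.1]
```

Converted, -0.001 m is -0.0013.

```bash
echo '0 0 -0.0013 0 0 0
0 0 -0.0013 0 0 0
0 0 -0.0013 0 0 0
0 0 -0.0013 0 0 0' > path.dat && python3 -m pendant path.dat .078;echo '0 0 -0.0125 0 0 0
0 0 -0.05 0 0 0
0 0 -0.1 0 0 0
0 0 -0.125 0 0 0
0 0 -0.125 0 0 0' > path.dat && python3 -m pendant path.dat >/dev/null; python3 plan.py .3895,-.288,.25,97.5
```

```text
clock: 29.8
tcp_pos: [0.5491, -0.2303, 0.1755]
orientation: [-2.071, -2.362, -0.0]
contact_force: [-0.6, 0.3, 0.1]
grip_width: 0.0776
gripper_force: 0.0
t 30.3 tcp [ 0.551  -0.2304  0.28  ] F [ 0.7  0.5 -0.8] w 0.0778 gf 0.0 q7 0.17
.3895,-.288,.25,97.5 -> [-0.0359 -0.1678  0.0291] [0.0061 0.0034 0.0001] dist 0.174
```

```bash
echo '-0.0113 -0.0525 0 0 0 0
-0.0225 -0.105 0 0 0 0
-0.0338 -0.1575 0 0 0 0
-0.045 -0.21 0.0125 0 0 0
-0.045 -0.21 0.0375 0 0 0' > path.dat && python3 -m pendant path.dat .045 >/dev/null;echo '0 0 0 0 0 0
0 0 0 0 0 0
0 0 0 0 0 0' > path.dat && python3 -m pendant path.dat >/dev/null; python3 plan.py .3895,-.288,.1,97.5
python3 - <<'E'
from h import *
i,d=grab_frame("top");cv2.imwrite("pics/top5.png",i);np.savez("top5.npz",i=i,d=d)
m,W=top_points("top",i,d,(408,200),50,.090,.006);print("plank",rect("top",m,.09))
m,W=top_points("top",i,d,(408,196),22,.140,.006);print("jar",circ("top",m,.14),m.sum(),np.median(W[...,2][m>0]))
i,d=grab_frame("side");cv2.imwrite("pics/c6.png",cv2.resize(i[160:360,180:400],None,fx=3,fy=3,interpolation=2))
E
```

```text
t 31.1 tcp [ 0.3887 -0.2874  0.2464] F [ 0.1  1.3 -0.3] w 0.0449 gf 0.0 q7 0.43
.3895,-.288,.1,97.5 -> [-0.0007  0.0005  0.1464] [0.0014 0.0002 0.002 ] dist 0.146
plank (array([ 542.1, -176.5]), array([ 55.8, 114.7]), -82.36746835708618)
jar (array([ 0.5496386 , -0.23019214]), np.float64(0.053848751512547234)) 135 0.13965776114578352
```

View pics/c6.png

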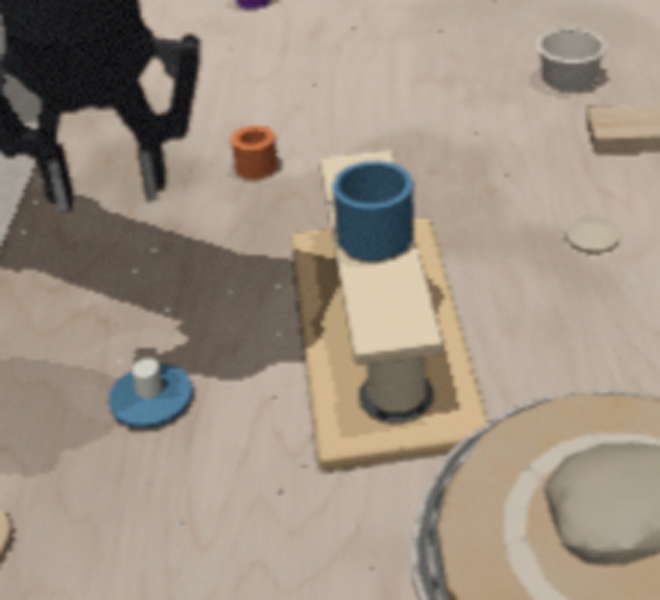

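The jar stands at the plank's middle, at (374,210) in the crop and (.5496,-.2302) in the world. The lid's knob is at (147,378). Now I'll go down on the knob.

Converted, 0.148 m is 0.185, 0.145 m is 0.1813.

```bash
echo '0 0.0013 0.0625 0 0 0
0 0.0013 0.125 0 0 0
0 0.0013 0.1625 0 0 0
0 0.0013 0.1813 0 0 0
0 0.0013 0.185 0 0 0' > path.dat && python3 -m pendant path.dat>/dev/null;echo '0 0 0 0 0 0
0 0 0 0 0 0
0 0 0 0 0 0' > path.dat && python3 -m pendant path.dat >/dev/null; python3 plan.py .3897,-.2875,.09,97.5
```

```text
t 32.0 tcp [ 0.389  -0.2882  0.0989] F [ 0.1 -0.9 -0. ] w 0.0448 gf 0.0 q7 0.22
.3897,-.2875,.09,97.5 -> [0.0007 0.0007 0.0089] [ 0.0017  0.0018 -0.0001] dist 0.009
```

Converted, 0.008 m is 0.01, 0.004 m is 0.005.

```bash
echo '0.0009 0.0009 0.005 0 0 0
0.0009 0.0009 0.01 0 0 0
0.0009 0.0009 0.01 0 0 0
0.0009 0.0009 0.01 0 0 0' > path.dat && python3 -m pendant path.dat|grep -E 'tcp|cont';echo '0 0 0 0 0 0
0 0 0 0 0 0
0 0 0 0 0 0
0 0 0 0 0 0
0 0 0 0 0 0' > path.dat && python3 -m pendant path.dat .005 30;python3 plan.py
```

```text
tcp_pos: [0.3888, -0.2869, 0.0896]
contact_force: [0.2, 1.2, -1.0]
clock: 32.9
tcp_pos: [0.3889, -0.287, 0.0898]
orientation: [2.071, 2.362, -0.0]
contact_force: [0.1, -0.3, 2.0]
grip_width: 0.0165
gripper_force: 29.4
t 32.9 tcp [ 0.3889 -0.287   0.0898] F [ 0.1 -0.3  2. ] w 0.0165 gf 29.4 q7 0.21
```

Converted, -0.185 m is -0.2313, -0.16 m is -0.2.

```bash
echo '0 0 -0.025 0 0 0
0 0 -0.075 0 0 0
0 0 -0.1375 0 0 0
0 0 -0.2 0 0 0
0 0 -0.2313 0 0 0' > path.dat && python3 -m pendant path.dat;echo '0 0 0 0 0 0
0 0 0 0 0 0
0 0 0 0 0 0' > path.dat && python3 -m pendant path.dat >/dev/null; python3 plan.py .5494,-.2298,.275,97.5
python3 - <<'E'
from h import *
i,d=grab_frame("side");cv2.imwrite("pics/c7.png",cv2.resize(i[140:340,160:400],None,fx=3,fy=3,interpolation=2))
E
```

```text
clock: 33.4
tcp_pos: [0.3901, -0.2873, 0.2786]
orientation: [2.068, 2.358, 0.001]
contact_force: [0.5, -1.2, -0.8]
grip_width: 0.0166
gripper_force: 29.5
t 33.7 tcp [ 0.388  -0.2866  0.2732] F [-0.6  0.5 -0.8] w 0.0162 gf 29.5 q7 0.45
.5494,-.2298,.275,97.5 -> [ 0.0353  0.1675 -0.002 ] [-0.0019 -0.0018  0.0001] dist 0.171
```

View pics/c7.png

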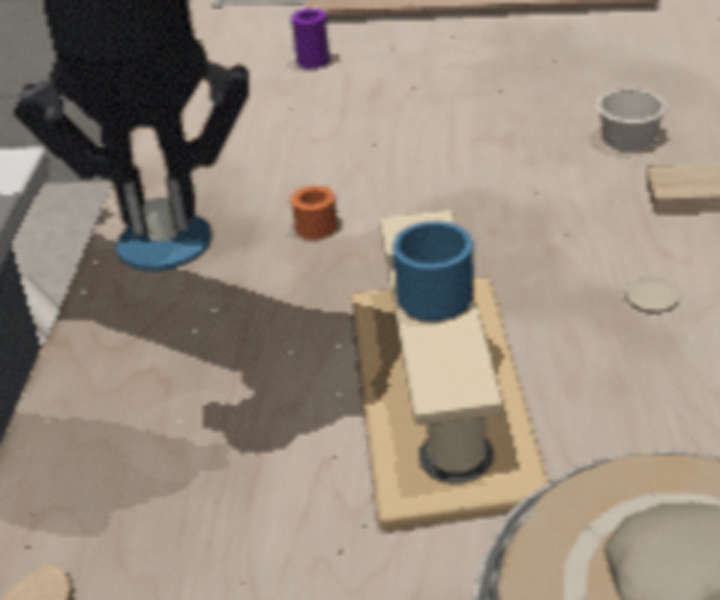

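The lid is held by its knob and looks level, at (163,240) in the crop. I'll carry it over the jar at (433,270).

Converted, 0.1675 m is 0.2094, 0.135 m is 0.1688.

```bash
echo '0.0075 0.0375 0 0 0 0
0.0175 0.0825 0 0 0 0
0.0263 0.125 0 0 0 0
0.035 0.1688 0 0 0 0
0.0438 0.2094 0 0 0 0' > path.dat && python3 -m pendant path.dat>/dev/null;echo '0 0 0.0125 0 0 0
0 0 0.025 0 0 0
0 0 0.0375 0 0 0
0 0 0.0375 0 0 0
0 0 0.0375 0 0 0' > path.dat && python3 -m pendant path.dat >/dev/null; echo '0 0 0 0 0 0
0 0 0 0 0 0' > path.dat && python3 -m pendant path.dat>/dev/null; python3 plan.py .5494,-.23,.23,97.5
python3 - <<'E'
from h import *
i,d=grab_frame("side");cv2.imwrite("pics/c8.png",cv2.resize(i[160:280,260:380],None,fx=5,fy=5,interpolation=2))
E
```

```text
t 34.95 tcp [ 0.5504 -0.2307  0.2453] F [-1.   0.3 -0.2] w 0.0168 gf 29.6 q7 0.13
.5494,-.23,.23,97.5 -> [ 0.0009 -0.0009  0.0153] [ 0.0008  0.0007 -0.0004] dist 0.015
```

View pics/c8.png

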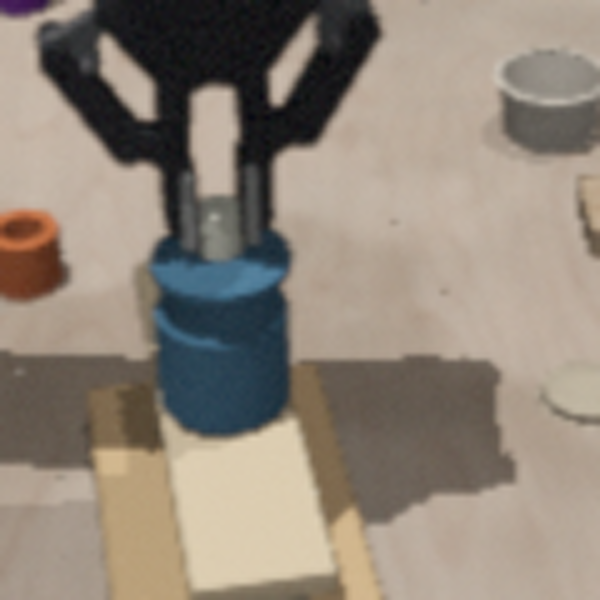

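The lid is level above the jar, with their centres at columns 221 and 224 in the crop (about 1 mm apart). I'll lower it.

Converted, 0.012 m is 0.015, 0.008 m is 0.01.

```bash
echo '0.0013 -0.0004 0.005 0 0 0
0.0013 -0.0004 0.01 0 0 0
0.0013 -0.0004 0.015 0 0 0
0.0013 -0.0004 0.015 0 0 0
0.0013 -0.0004 0.015 0 0 0' > path.dat && python3 -m pendant path.dat|grep -E 'tcp|cont'; echo '0 0 0.0025 0 0 0
0 0 0.005 0 0 0
0 0 0.005 0 0 0
0 0 0.005 0 0 0' > path.dat && python3 -m pendant path.dat|grep -E 'tcp|cont';echo '0 0 0.0025 0 0 0
0 0 0.0025 0 0 0
0 0 0.0025 0 0 0' > path.dat && python3 -m pendant path.dat|grep -E 'tcp|cont'; echo '0 0 0.0013 0 0 0
0 0 0.0013 0 0 0
0 0 0.0013 0 0 0' > path.dat && python3 -m pendant path.dat|grep -E 'tcp|cont'
```

```text
tcp_pos: [0.5499, -0.2294, 0.2325]
contact_force: [0.0, 0.8, -0.6]
tcp_pos: [0.5499, -0.2295, 0.2287]
contact_force: [1.1, -0.6, -0.8]
tcp_pos: [0.5499, -0.2295, 0.2267]
contact_force: [-0.5, -0.8, -0.8]
tcp_pos: [0.5499, -0.2295, 0.2257]
contact_force: [1.4, -0.1, -0.8]
```

The boss has entered freely, with no force at .2257. About 1 mm remains.

Converted, 0.001 m is 0.0013.

```bash
echo '0 0 0.0013 0 0 0
0 0 0.0013 0 0 0
0 0 0.0013 0 0 0' > path.dat && python3 -m pendant path.dat|grep -E 'tcp|cont';echo '0 0 0.0009 0 0 0
0 0 0.0009 0 0 0
0 0 0.0009 0 0 0' > path.dat && python3 -m pendant path.dat|grep -E 'tcp|cont'
```

```text
tcp_pos: [0.5501, -0.2295, 0.2249]
contact_force: [-0.7, -0.3, 0.1]
tcp_pos: [0.5502, -0.2295, 0.2248]
contact_force: [-1.0, 0.7, 7.2]
```

Converted, -0.0007 m is -0.0009.

```bash
echo '0 0 -0.0009 0 0 0
0 0 -0.0009 0 0 0
0 0 -0.0009 0 0 0
0 0 -0.0009 0 0 0' > path.dat && python3 -m pendant path.dat .05;echo '0 0 -0.0125 0 0 0
0 0 -0.0375 0 0 0
0 0 -0.075 0 0 0
0 0 -0.1125 0 0 0
0 0 -0.125 0 0 0' > path.dat && python3 -m pendant path.dat >/dev/null; echo '0.05 0 0 0 0 0
0.1 0 0 0 0 0
0.15 0 0 0 0 0
0.2 0 0 0 0 0
0.25 0 0 0 0 0' > path.dat && python3 -m pendant path.dat>/dev/null; echo '0 0 0 0 0 0
0 0 0 0 0 0
0 0 0 0 0 0
0 0 0 0 0 0
0 0 0 0 0 0' > path.dat && python3 -m pendant path.dat
python3 - <<'E'
from h import *
i,d=grab_frame("top")
m,W=top_points("top",i,d,(408,196),22,.147,.005);P=W[m>0];print("lid",circ("top",m,.147),P[:,2].mean());A=np.c_[P[:,:2],np.ones(len(P))];print(np.linalg.lstsq(A,P[:,2],rcond=None)[0].round(3))
m,W=top_points("top",i,d,(408,200),50,.090,.006);print("plank",rect("top",m,.09))
i,d=grab_frame("side");cv2.imwrite("pics/c9.png",cv2.resize(i[150:330,220:400],None,fx=3,fy=3,interpolation=2))
E
```

```text
clock: 37.5
tcp_pos: [0.5498, -0.2295, 0.2245]
orientation: [-2.071, -2.362, 0.0]
contact_force: [-0.4, -0.8, -0.2]
grip_width: 0.0502
gripper_force: 0.0
clock: 39.0
tcp_pos: [0.5239, -0.0324, 0.3245]
orientation: [-2.074, -2.36, 0.0]
contact_force: [0.2, -0.0, 0.4]
grip_width: 0.0496
gripper_force: 0.0
lid (array([ 0.55058161, -0.23014225]), np.float64(0.05509358180758014)) 0.14622875988699308
[-0.007  0.001  0.15 ]
plank (array([ 557.6, -291.1]), array([55.8, 94.4]), -82.36745643615723)
```

View pics/c9.png

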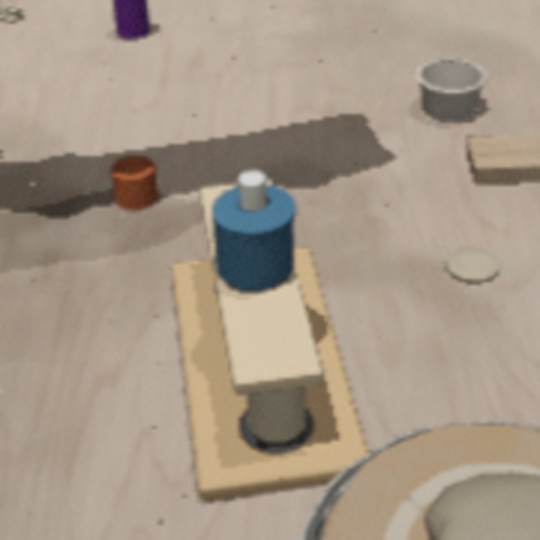

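The lid is seated level on the jar at (254,210) in the crop, within about 1 mm of its centre. The stack is complete and the arm is clear, so I'm handing in.

```bash
python3 -c "
from bench import r
print(r.hand_in())"
```

```text
the job is handed in; nothing more can be done
None
```

I built the kiln stack (both props, narrow shelf, jar and lid) and handed it in at about 39 s; the hand-in gave no verdict, but my last camera check showed the lid level and centred to about 1 mm and the arm clear.

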